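Seat the toothed divider in the accessory box

ROBOT

A 6-joint arm with a two-finger parallel gripper is mounted at the origin on the work surface. World frame = base frame: x ahead of the robot, y to its left, z up, the work surface at z = 0. Lengths are in mm, angles in rad, forces in N, time in s.
With the tool pointing down it reaches from about 350 to 725 mm from the base axis. Payload 6 kg.
Tool frame: the origin (TCP) lies at the very end of the fingers, on their centre line; the grasp point (between the pads) lies 19 mm behind it; z points along the fingers, y is the line along which they close (so a half turn about z gives the same grasp; the last joint's range is limited). The gripper opens to 85 mm and grips with 20 to 120 N. Pads are 22 mm wide; open, the fingers measure 114 mm over their backs; the gripper's body (76 mm by 85 mm) begins 54 mm behind the grasp point. The pads swing forward as they close: fully open they stand 13 mm farther back than shut.
Start: joints at [0.334, 0.04, 0.085, 0, -1.615, -0.334], TCP at [599.978, 0.018, 231.261] pointing down, gripper open.
Joint ranges: [-2.56, 2.56], [-1.29, 2.01], [-1.08, 1.49], [-3.29, 1.98], [-2.81, -0.18], [-2.99, 2.99]. Speed limits (rad/s): [2.57, 2.57, 3.01, 3.14, 3.14, 3.14].

INTERFACE

Orientations are given as a rotation vector (axis times angle).
In Python, from workcell import bot gives the robot as it stands. Calls block until the motion is done:
- bot.reach(position, orientation): joint-space move of the TCP to a pose.
- bot.servo_line(position, v=150, frame=None, guard=None): straight line of the TCP; frame=None keeps the orientation; v is the mean speed in mm/s. With guard (N) it stops when the force on the tool has changed by that much, and returns True; else False.
- bot.set_joints(angles): joint-space move.
- bot.move_gripper(opening): opening from 0.0 (shut) to 1.0 (fully open); the grip force is fixed at half the most; returns when the fingers have stopped.
- bot.hold(seconds).
- bot.ik(position, orientation): joint angles nearest the present ones, or None.
- bot.observe(): the state.
- bot.camera(name): name is "scene" or "side" or "wrist"; returns (picture, depth): 384x512x3 uint8, red, green, blue; 384x512 float32, mm along the optical axis (not along the pixel's ray), 0 where there is no reading.
- bot.camera_info(name): a dict with "fx", "fy", "cx", "cy" (pixels), "k1" (the pictures are not rectified: a ray, as slopes to the right and down, at radius r is drawn at 1 + k1 r^2 times it, then the intrinsics apply), "T" (4x4, takes a point from camera to world coordinates). Camera axes: x right, y down, z forward; pixel columns grow to the right and rows downward; lengths in mm; the calibration is good to about 2 mm. A picture is of the moment at which its call begins: read the wrist's pose just before it. camera_info takes no time and is no camera call; for the wrist camera it gives the pose at the moment of the call.
A pose or a line that the arm cannot do raises bot.Unreachable and nothing moves.
- bot.close_job(): hands the job in; it is judged then, once.
The state is a dict: "clock": time; "joint_positions": joint angles; "joint_vel": joint speeds; "joint_torque": joint torques, N m; "eef_pos": TCP position; "ee_rot": TCP orientation; "contact_force": force on the tool from outside, world axes, zero at the start; "torque": the same for the moment, N m; "finger_gap": opening from 0.0 (shut) to 1.0 (fully open); "grip_force": force on a finger pad.
Only numpy, scipy, OpenCV 4.12 (cv2) and the standard library are available. Lean on these libraries where they do the work, as an engineer would, in place of code of your own. Each camera call takes 0.05 s, during which the arm holds its last target. There are 200 camera calls.

TASK

Put the cedar divider back into the accessory box: lift it by its grip and lower it upright so that all five teeth enter the slots of the rail on the box's floor at once. Then press it gently home past the two ball catches, until its board is level with the box's rim all along, and let go. The wood is thin, so feel for the slots and never force it; leave everything else where it is.

Things in the scene. Friction and masses are not known exactly. Their poses are not given: they have to be found in the camera images.
- divider_grip (a point): the middle of the raised grip of the divider, a loose upright cedar board 218 mm long (its y), 92 mm high, about 0.16 kg, standing on the glass. The grip is 12 mm thick (x) and 64 mm long (y), from 56 to 92 mm above the divider's underside; this point is 76 mm above it. z up. Either way round is the same.
- divider_foot (a point): the divider again: middle of its underside, same axes. Under the grip is the board, 8 mm thick (x), top edge 60 mm and lower edge (the shoulder) 16 mm above the underside. End plates 40 mm wide (x), 8 mm thick, close both ends, from the underside up to 60 mm; along the inside of each one's foot is a 4 mm brass strike bar.
- tooth_tip (a point): the divider again: tip of its middle tooth, 1 mm above the underside, same axes. Five teeth hang in a row below the shoulder, 40 mm apart centre to centre along y, each 8 mm thick (x), 18 mm long (y) and 15 mm tall; the last 3 mm of each narrow to 5.4 mm in thickness, while the length stays 18 mm.
- box: the accessory box, fixed, walnut, open on top: 150 mm wide (its x), 268 mm long (its y), 70 mm high, walls and floor 8 mm thick. Origin: centre of its underside, z up. A cedar rail, 40 mm wide (x) and 190 mm long (y), lies lengthwise on the middle of the floor. Seated, the divider's board is level with the rim, its underside 10 mm above this origin.
- rail_level (a point): a point of the box (same axes) above its origin, 26 mm up, the height of the rail's top. Five slots go through the rail, 10 mm (x) by 20 mm (y), 40 mm apart. The rail is a stiff push fit (60 N to shift): always centred across the box and parallel to it, but the middle slot may lie up to 12 mm either way along y from this point. Its place is not measured: see it or feel for it.
- catch_level (a point): a point of the box (same axes) 17.5 mm above its origin, the height of the sprung ball catches in the rail's two ends. With the teeth 5 mm into the slots the strike bars meet the balls; a push of 6 to 10 N takes them past, then the balls pull the shoulder down on to the rail. Resting on the balls the divider stands 10 mm too high; with its teeth on top of the rail, 15 mm too high.
- crystal_mid (a point): faceted crystal bottle with a stopper, 68 mm across, 128 mm high, on the tray; point 50 mm above its base; a bystander
- pump_mid (a point): white pump bottle, capped, 58 mm across, 158 mm high, on the tray; point 60 mm above its base; a bystander
- canister_mid (a point): lidded white ceramic canister with a push-button latch, 89 mm across, 104 mm high, on the tray; point 45 mm above its base; a bystander
- clipper_mid (a point): steel nail clipper, 60 x 14 x 14 mm, lying on the tray; point 4 mm above its underside; a bystander
- shoetree_mid (a point): cedar shoe tree, 225 x 66 x 44 mm, lying on the tray; point 18 mm above its underside; a bystander
- watch_mid (a point): wrist watch laid flat in one long compartment of the accessory box, 146 x 40 x 11 mm; point at the middle of its case; a bystander
- ringbox_mid (a point): small closed ring box in the other long compartment of the accessory box, 38 x 44 x 35 mm; point at its centre; a bystander
- lipstick_mid (a point): closed lipstick standing on the glass, 21 mm across, 74 mm high; point at its centre; a bystander
Things that resemble listed ones, but are neither listed nor needed, are in the scene too. There is more than one size of the part that bears divider_grip; the job needs the middle-sized.

How it is judged:
By the outcome, as a careful person would: the job done as asked, in the order asked, and still so for the second after the job is handed in, with the robot touching nothing.
It also fails if it takes over 72 s, if anything falls off the work surface, if the arm or the gripper's body presses on something with over 40 N, if the wrist force passes 120 N, or if a joint passes its speed limit or range.

## Working session

There is one attempt and no reset: what is moved stays moved. The work goes in short steps, each a Python script; the robot and the scene stay as the last script left them, time stands still between calls to the robot, and variables do not carry over. Pictures are saved under pics/ and viewed, at most 10 in all, crops included, and the job is handed in when it is done.

```bash
mkdir -p pics; ls; cat > h.py <<'E'
import numpy as np, cv2
from workcell import bot
def cam(n):
    i=bot.camera_info(n); p,d=bot.camera(n); return p,d,i
def ray(i,u,v):
    x=(u-i['cx'])/i['fx']; y=(v-i['cy'])/i['fy']; rd=np.hypot(x,y); r=rd
    for _ in range(20): r=rd/(1+i['k1']*r*r)
    s=1/(1+i['k1']*r*r); return np.array([x*s,y*s,1.])
def onplane(i,u,v,z):
    T=np.array(i['T']); o=T[:3,3]; w=T[:3,:3]@ray(i,u,v); return o+w*(z-o[2])/w[2]
def at(i,d,u,v):
    T=np.array(i['T']); return T[:3,:3]@(ray(i,u,v)*d[int(v),int(u)])+T[:3,3]
def proj(i,P):
    T=np.array(i['T']); c=T[:3,:3].T@(np.array(P)-T[:3,3]); x,y=c[:2]/c[2]; s=1+i['k1']*(x*x+y*y)
    return np.array([i['fx']*x*s+i['cx'],i['fy']*y*s+i['cy']])
def cloud(i,d):
    v,u=np.mgrid[0:384,0:512]; x=(u-i['cx'])/i['fx']; y=(v-i['cy'])/i['fy']; rd=np.hypot(x,y); r=rd
    for _ in range(20): r=rd/(1+i['k1']*r*r)
    s=1/(1+i['k1']*r*r); c=np.stack([x*s*d,y*s*d,d],-1); T=np.array(i['T']); return c@T[:3,:3].T+T[:3,3]
E
python3 - <<'E'
from h import *
import pickle
for n in ("scene","wrist","side"):
    p,d,i=cam(n); cv2.imwrite(f"pics/{n}0.png",cv2.resize(p[:,:,::-1],None,fx=1.5,fy=1.5)); pickle.dump((p,d,i),open(n+'0.pkl','wb'))
    print(n,np.array(i['T']).round(2).tolist(),i['fx'],i['k1'])
print(bot.observe())
E
```

```text
pics
scene [[-0.84, 0.41, -0.36, 941.94], [0.55, 0.64, -0.54, 582.91], [0.0, -0.65, -0.76, 1012.18], [0.0, 0.0, 0.0, 1.0]] 349.6741280346534 0.001096570045390018
wrist [[-1.0, -0.0, -0.0, 599.03], [-0.0, 0.97, 0.26, -66.26], [0.0, 0.26, -0.97, 373.26], [0.0, 0.0, 0.0, 1.0]] 282.2866212138978 -0.05243658051682923
side [[-0.99, -0.09, 0.11, 325.68], [-0.14, 0.6, -0.79, 897.58], [0.0, -0.79, -0.61, 832.28], [0.0, 0.0, 0.0, 1.0]] 459.48043976121244 0.04219844930945114
{'clock': 0.15, 'joint_positions': array([ 3.33672221e-01,  4.06697659e-02,  8.40053739e-02, -2.86418131e-04,
       -1.61548239e+00, -3.33722812e-01]), 'joint_vel': array([ 0.00011997, -0.00091428,  0.00228555,  0.0020425 , -0.00054064,
       -0.00011803]), 'joint_torque': array([-1.71928452e-03, -3.68610263e+01,  3.47691929e+01,  6.93625420e+00,
       -4.38957781e-03, -4.53315295e-06]), 'eef_pos': array([5.99745526e+02, 2.62920874e-02, 2.30501200e+02]), 'ee_rot': array([ 2.22062826e+00, -2.22071262e+00, -1.32986600e-03]), 'contact_force': array([-0.03372712,  0.17155707,  0.35488729]), 'torque': array([ 0.0197325 , -0.01989437,  0.02229383]), 'grip_force': 0.0, 'finger_gap': 1.001924796092136}
```

View pics/scene0.png

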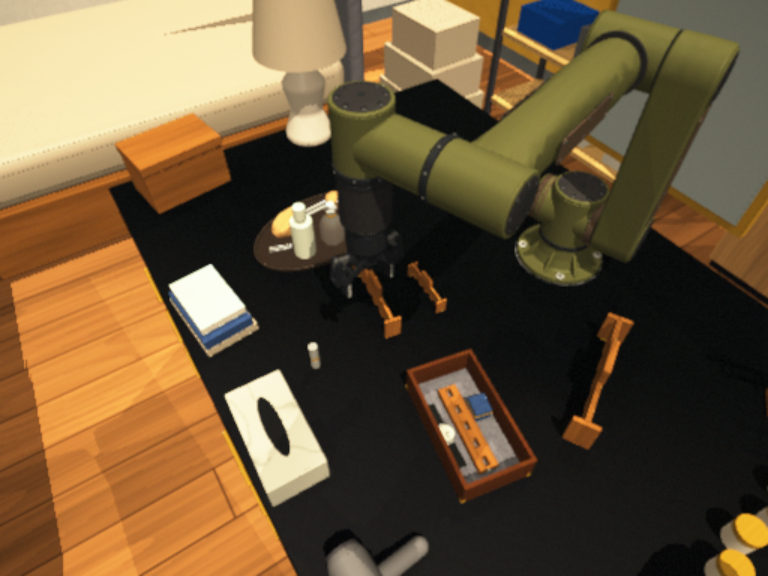

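View pics/side0.png

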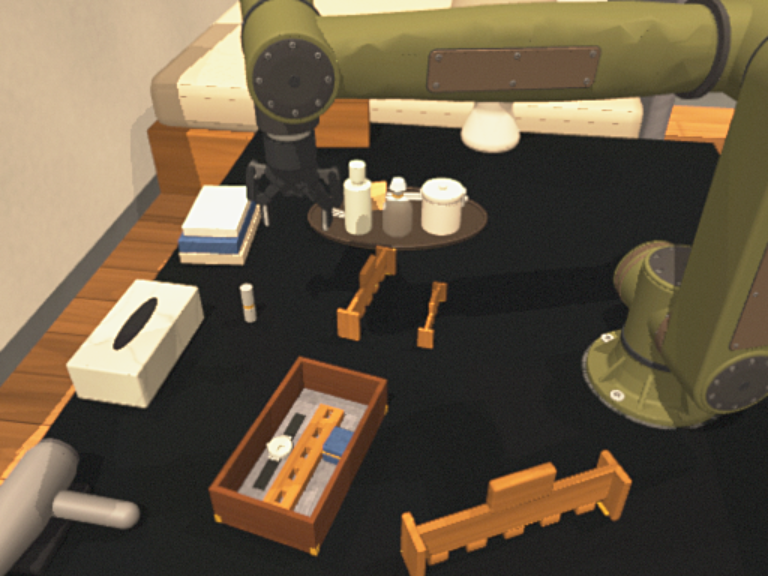

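The side picture shows three cedar combs, in 768-wide pixels: small at (433,315), one at (367,290) and large at (510,510). The box is at (300,450), with the rail running from (335,412) to (278,500). By size the middle one should be (367,290). I'll measure all three and crop.

```bash
python3 - <<'E'
from h import *
import pickle
allP={}
for n in ("side","scene"):
    p,d,i=pickle.load(open(n+'0.pkl','rb')); C=cloud(i,d)
    hsv=cv2.cvtColor(p,cv2.COLOR_RGB2HSV)
    m=((hsv[...,0]>5)&(hsv[...,0]<20)&(hsv[...,1]>120)&(hsv[...,2]>70)&(d>0)&(C[...,2]>-5)&(C[...,2]<110)&(C[...,0]>150)&(C[...,0]<800)&(abs(C[...,1])<520)).astype(np.uint8)
    N,L,S,c=cv2.connectedComponentsWithStats(m)
    for k in range(1,N):
        if S[k,4]<150: continue
        P=C[L==k]; r=cv2.minAreaRect(P[:,:2].astype(np.float32))
        print(n,k,S[k],np.round(r[0],1),np.round(r[1],1),round(r[2],1),'z',np.percentile(P[:,2],[1,50,99]).round(1))
p,d,i=pickle.load(open('side0.pkl','rb'))
cv2.imwrite('pics/crop1.png',cv2.resize(p[155:385,130:430,::-1],None,fx=2.6,fy=2.6,interpolation=3))
E
```

```text
side 5 [ 224  163   41   65 1003] [ 517.4 -160.6] [299.1  72.7] 80.8 z [-2.9 40.3 91.4]
side 6 [278 187  20  46 381] [ 384.1 -108.6] [202.2  36.1] 84.7 z [-3.5 24.7 60.8]
side 8 [ 139  237  120  134 6589] [546.9 225.2] [339.9 192.6] 78.1 z [-1.6 36.5 71.1]
side 22 [ 267  315  123   69 3405] [259.4 322.3] [277.3 109.8] 28.8 z [ -3.   57.7 106.9]
scene 9 [272 174  26  35 272] [ 372.4 -101.8] [182.3  52. ] 85.1 z [-3.3 28.7 61.2]
scene 11 [239 179  29  47 421] [ 496.7 -120.3] [225.3  58.7] 75.6 z [-2.8 46.8 93.4]
scene 14 [ 271  232   87  104 1347] [517.5 242.7] [313.4 184.6] 77.8 z [-3.1 65.9 72.9]
scene 19 [375 249  31  51 546] [284.2 381.6] [192.6  59.3] 18.8 z [ -3.3  66.  106.4]
scene 22 [292 256  41  60 851] [533.5 261.6] [200.8  53.3] 78.5 z [ 6.  24.7 30.4]
```

View pics/crop1.png

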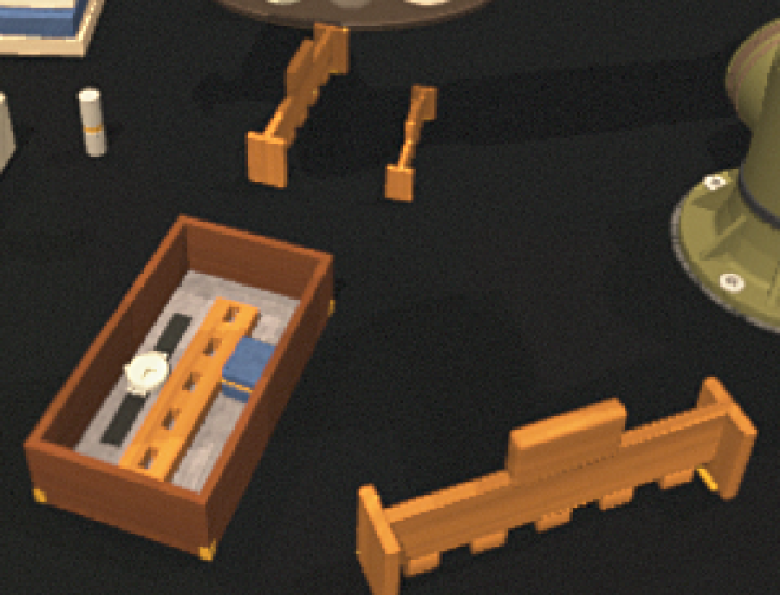

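Three candidates: the comb at (367,290) is 92 mm high, the one at (433,315) is 61 mm and the one at (510,510) is 107 mm. The first matches the middle size and the stated 92 mm height. Next I'll take closer wrist views of the box and then of that divider.

```bash
cat >> h.py <<'E'
from scipy.spatial.transform import Rotation as Ro
R0=Ro.from_rotvec([np.pi/2**.5,-np.pi/2**.5,0])
def ori(deg): return (Ro.from_euler('z',deg,degrees=True)*R0).as_rotvec()
E
python3 - <<'E'
from h import *
import pickle
ims=[]
for n,p,y in (('wbox',[530,250,290],-12),('wdiv',[502,-135,270],-12)):
    bot.reach(p,ori(y)); bot.hold(.3)
    p,d,i=cam('wrist'); pickle.dump((p,d,i),open(n+'.pkl','wb')); ims.append(p[:,:,::-1])
    print(bot.observe()['eef_pos'],bot.observe()['clock'])
im=np.hstack(ims); cv2.imwrite('pics/w1.png',cv2.resize(im,(800,300)))
E
```

```text
[530.28545989 249.34005286 289.88290044] 1.5333
[ 502.18800452 -134.5576263   269.92877273] 3.325
```

View pics/w1.png

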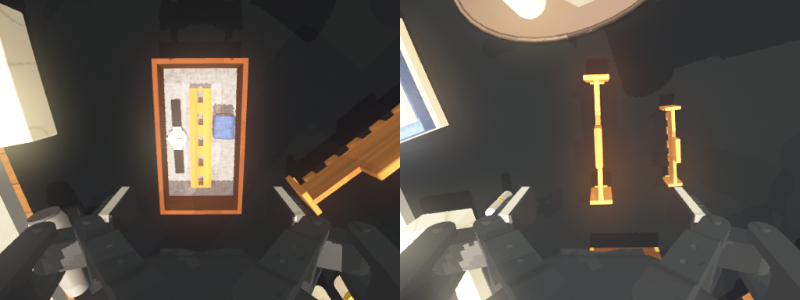

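Left half: the box rim spans (152,58)–(248,213). The rail runs (190,88)–(212,187), with dark slots along x≈200. Right half: the middle divider's plates are at (596,78) and (601,196), with the grip around (598,145). Now the exact fits.

```bash
cat > fit.py <<'E'
from h import *
import pickle
def pl(i,mask,z):
    v,u=np.nonzero(mask); return np.array([onplane(i,a,b,z)[:2] for a,b in zip(u,v)],np.float32)
def rect(P):
    P=P.astype(np.float32)
    r=cv2.minAreaRect(P); (w,h),a=r[1],r[2]
    if w>h: a=a-90; w,h=h,w
    a=(a+90)%180-90
    return np.array(r[0]).round(1),round(w,1),round(h,1),round(a,2)   # a: yaw of short axis
E
python3 - <<'E'
from fit import *
p,d,i=pickle.load(open('wdiv.pkl','rb')); C=cloud(i,d); hsv=cv2.cvtColor(p,cv2.COLOR_RGB2HSV)
col=(hsv[...,0]>5)&(hsv[...,0]<30)&(hsv[...,1]>90)&(hsv[...,2]>90)
reg=np.zeros_like(col); reg[80:270,225:290]=1
Z=C[...,2]
for lo,hi,z in ((84,100,92),(50,68,60)):
    m=(col&reg&(Z>lo)&(Z<hi)).astype(np.uint8)
    N,L,S,c=cv2.connectedComponentsWithStats(m)
    for k in range(1,N):
        if S[k,4]>20: print('div',z,S[k],rect(pl(i,L==k,z)),np.median(Z[L==k]).round(1))
    P=pl(i,m>0,z); print(' all',rect(P))
print('z col', [(v,Z[v,int(256-0.0*v)].round(0)) for v in range(90,270,12)])
p,d,i=pickle.load(open('wbox.pkl','rb')); C=cloud(i,d); Z=C[...,2]; hsv=cv2.cvtColor(p,cv2.COLOR_RGB2HSV)
reg=np.zeros_like(col); reg[60:285,180:330]=1
m=((Z>62)&(Z<78)&reg).astype(np.uint8)
N,L,S,c=cv2.connectedComponentsWithStats(m); k=1+S[1:,4].argmax()
print('rim',rect(pl(i,L==k,70)),np.median(Z[L==k]))
rail=(hsv[...,0]>12)&(hsv[...,0]<35)&(hsv[...,1]>110)&(hsv[...,2]>150)&reg&(Z<40)
N,L,S,c=cv2.connectedComponentsWithStats(rail.astype(np.uint8)); k=1+S[1:,4].argmax(); R=(L==k)
print('rail',S[k],rect(pl(i,R,26)),np.median(Z[R]))
cs,h=cv2.findContours(R.astype(np.uint8),cv2.RETR_CCOMP,cv2.CHAIN_APPROX_NONE)
for c,hh in zip(cs,h[0]):
    if hh[3]>=0 and len(c)>8:
        print('slot',c.reshape(-1,2).mean(0),rect(np.array([onplane(i,a,b,26)[:2] for a,b in c.reshape(-1,2)])))
a=p[100:250,215:300,::-1]; b=cv2.resize(a,None,fx=4,fy=4,interpolation=3)
p2=pickle.load(open('wdiv.pkl','rb'))[0][80:275,215:300,::-1]; b2=cv2.resize(p2,(340,600))[:600]
cv2.imwrite('pics/w2.png',np.hstack([b,cv2.resize(p2,(262,600))]))
E
```

```text
div 92 [248 163  12  53 534] (array([ 508.8, -124.1]), 11.9, 62.9, -9.88) 92.0
 all (array([ 508.8, -124.1]), 11.9, 62.9, -9.88)
div 60 [234  95  34  11  97] (array([ 491.3, -224.7]), 10.9, 39.6, 80.3) 60.1
div 60 [248 112   2  22  29] (array([ 499.2, -199.7]), 1.2, 24.8, -12.32) 60.2
div 60 [249 136   9  26 105] (array([ 500.5, -167.9]), 10.0, 30.8, -11.92) 60.4
div 60 [243 253  23   9  83] (array([530.3, -23.1]), 12.2, 30.4, 78.12) 59.5
div 60 [260 253  12   8  51] (array([514.5, -20.6]), 10.6, 15.2, 78.06) 56.6
 all (array([ 509. , -123.1]), 39.6, 217.3, -9.91)
z col [(90, np.float64(-1.0)), (102, np.float64(61.0)), (114, np.float64(0.0)), (126, np.float64(2.0)), (138, np.float64(1.0)), (150, np.float64(9.0)), (162, np.float64(79.0)), (174, np.float64(91.0)), (186, np.float64(92.0)), (198, np.float64(92.0)), (210, np.float64(92.0)), (222, np.float64(61.0)), (234, np.float64(60.0)), (246, np.float64(60.0)), (258, np.float64(59.0))]
rim (array([534.4, 261. ]), 151.0, 269.1, -11.86) 70.15936774547777
rail [ 242  113   29  128 2907] (array([535.3, 266.4]), 39.4, 190.3, -11.84) 26.249962680326007
slot [256.91428571 229.91428571] (array([551.1, 344.2]), 12.3, 21.5, -12.29)
slot [256.57894737 205.52631579] (array([543.5, 305.4]), 13.5, 22.0, -11.86)
slot [256.525 179.525] (array([535. , 265.6]), 13.2, 22.5, -12.03)
slot [256.2195122  152.31707317] (array([526.7, 227. ]), 12.9, 21.5, -12.32)
slot [256.02380952 123.5       ] (array([518.2, 187.4]), 12.6, 20.5, -12.3)
```

View pics/w2.png

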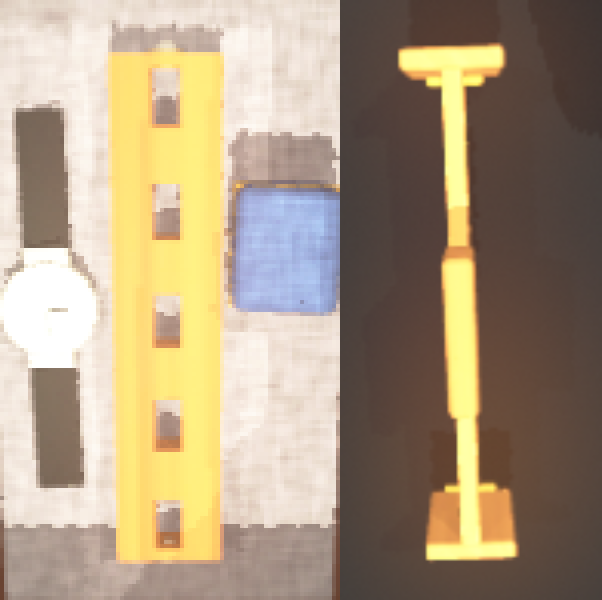

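Everything agrees with the sizes given: grip 11.9×62.9 mm at z 92, rim 151×269, rail 39×190, slots 40 mm apart. The rail is shifted about +5 mm along the box's y. Time to grasp and lift.

```bash
python3 - <<'E'
from h import *
import pickle
x,y=508.9,-123.7
bot.move_gripper(0.55)
bot.reach([x,y,150],ori(-9.9))
print('g',bot.servo_line([x,y,62],v=80,guard=6)); o=bot.observe(); print(o['eef_pos'],o['contact_force'])
bot.move_gripper(0.0); bot.hold(.2); o=bot.observe(); print('gap',o['finger_gap'],o['grip_force'],o['eef_pos'],o['contact_force'],o['torque'])
bot.servo_line([x,y,190],v=120); bot.hold(.2); o=bot.observe(); print('gap',o['finger_gap'],o['eef_pos'],o['contact_force'],o['torque'],o['clock'])
bot.reach([534.9,265.9,190],ori(-11.86)); bot.hold(.3); o=bot.observe(); print(o['eef_pos'],o['contact_force'],o['torque'],o['clock'])
ims=[]
for n in ('wrist','side'):
    p,d,i=cam(n); pickle.dump((p,d,i),open(n+'2.pkl','wb')); ims.append(p[:,:,::-1])
cv2.imwrite('pics/c1.png',cv2.resize(np.hstack(ims),(800,300)))
E
```

```text
g False
[ 509.32683583 -123.71869156   62.70143564] [-0.36802477  0.48877398 -0.33260614]
gap 0.12719603910373137 59.39350068569183 [ 509.16930553 -123.72408228   62.39053216] [ 0.32602968 -0.43658942  1.97004858] [ 0.14492869 -0.08640959  0.0382808 ]
gap 0.13013339235769858 [ 508.66755789 -123.69001425  189.34052753] [-0.22790647 -0.75764822 -1.46983402] [-0.00606578  0.04170165 -0.0011675 ] 7.6167
[535.12307713 265.27269766 190.13847011] [-0.49259909 -0.9152709  -2.43393692] [-0.04158327  0.02301244  0.0135639 ] 9.3667
```

View pics/c1.png

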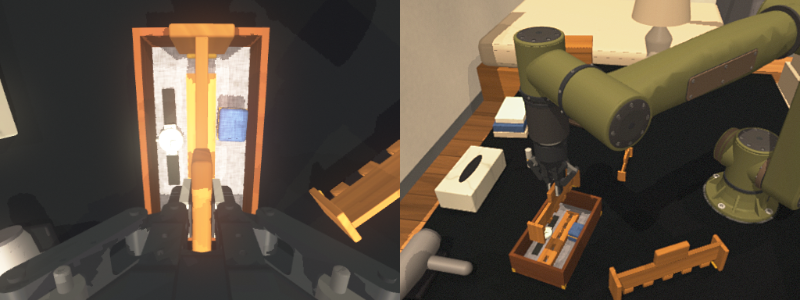

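The divider hangs upright in the gripper over the box: in the left half the far plate is at (201,30) and the grip at (201,200), aligned with the rail. I'll measure the far plate for the in-hand offset, then descend with the guard on and feel for the slots.

```bash
python3 - <<'E'
from fit import *
p,d,i=pickle.load(open('wrist2.pkl','rb')); C=cloud(i,d); Z=C[...,2]
reg=np.zeros(Z.shape,bool); reg[20:120,200:315]=1
m=reg&(Z>178)&(Z<198)
print(m.sum(),np.median(Z[m]))
z=np.median(Z[m]); P=pl(i,m,z); c=np.array([535.12,265.27]); Y=np.array([.2055,.9787]); X=np.array([.9787,-.2055])
a=(P-c)@X; b=(P-c)@Y
far=b<b.min()+7
print('outer edge y',np.percentile(b,[0,1,3]),'plate x range',a[far].min(),a[far].max(),'rect',rect(P[far]))
brd=(b>-95)&(b<-45); f=np.polyfit(b[brd],a[brd],1); print('board line slope deg',np.degrees(np.arctan(f[0])),'x at 0',f[1],brd.sum())
E
cat > feel.py <<'E'
from h import *
YB=-11.86; Yv=np.array([.2055,.9787]); Xv=np.array([.9787,-.2055]); C0=np.array([534.4,261.0])
def pos(s,t,z): return [*(C0+s*Xv+t*Yv),z]
def st(tag):
    o=bot.observe(); e=np.array(o['eef_pos']); q=e[:2]-C0
    print(tag,'x %.1f y %.1f z %.1f'%(q@Xv,q@Yv,e[2]),'F',o['contact_force'].round(1),'M',o['torque'].round(2),'gap %.3f t %.2f'%(o['finger_gap'],o['clock'])); return e[2]
E
python3 - <<'E'
from feel import *
s,t=-0.2,5.0
bot.servo_line(pos(s,t,100),v=100,frame=ori(YB)); bot.hold(.2); st('above')
g=bot.servo_line(pos(s,t,80),v=15,guard=3); z=st('down %s'%g)
E
```

```text
2947 187.95104305035937
outer edge y [-108.1543447  -108.09664054 -107.70037064] plate x range -20.7190876102295 18.952995238891592 rect (array([512.7, 162.8]), 7.0, 39.7, 78.78)
board line slope deg 0.3191915988359026 x at 0 -0.20513560053280208 962
above x -0.0 y 5.3 z 100.7 F [ 0.7  0.4 -1.6] M [-0.01 -0.04 -0.03] gap 0.129 t 10.72
down True x -0.2 y 5.0 z 82.0 F [1.1 0.1 3.9] M [ 0.2  -0.05 -0.02] gap 0.129 t 11.81
```

It made contact at TCP z=82.0, which is the "teeth 5 mm in, resting on the balls" height (the rail top would be 87). Now I'll press home gently.

```bash
python3 - <<'E'
from feel import *
s,t=-0.2,5.0
for k in range(5):
    g=bot.servo_line(pos(s,t,72),v=10,guard=11); z=st('press %s'%g)
    if z<73 or not g: break
    if z>80: break
bot.hold(.3); st('end')
E
```

```text
press False x -0.3 y 4.6 z 72.4 F [-1.2 -1.6  4.6] M [-0.5   0.69  0.03] gap 0.133 t 12.82
end x -0.3 y 4.6 z 72.4 F [-2.1 -2.3  4.4] M [-0.47  0.72  0.07] gap 0.131 t 13.12
```

```bash
python3 - <<'E'
from feel import *
import pickle
s,t=-0.2,5.0
g=bot.servo_line(pos(s,t,70.5),v=8,guard=7); st('firm %s'%g)
bot.move_gripper(0.5); st('open')
bot.servo_line(pos(s,t,160),v=100); bot.servo_line(pos(s,t-10,290),v=200); bot.hold(.3); st('up')
p,d,i=cam('wrist'); p2,d2,i2=cam('side'); pickle.dump((p,d,i),open('wend.pkl','wb'))
cv2.imwrite('pics/e1.png',np.hstack([cv2.resize(p[70:300,170:345,::-1],(400,526)),cv2.resize(p2[215:385,120:279,::-1],(400,526))]))
C=cloud(i,d)[70:300,180:330]; Z=C[...,2]; q=C[...,:2]-C0; a=q@Xv; b=q@Yv-5
for lo,hi in ((-107,-103),(-95,-70),(-70,-40),(40,70),(70,95),(103,107)):
    m=(abs(a)<3.2)&(b>lo)&(b<hi)&(Z>50); print(lo,hi,m.sum(),np.median(Z[m]).round(2))
r=((abs(abs(a)-71)<2.5)|(abs(abs(b+5)-130)<2.5))&(Z>62); print('rim',np.median(Z[r]).round(2))
m=(abs(a)<4)&(abs(b)<28)&(Z>80); print('grip',np.median(Z[m]))
E
```

```text
firm True x -0.2 y 4.6 z 72.4 F [-1.  -0.4  3.1] M [0.11 0.38 0.04] gap 0.130 t 13.33
open x -0.2 y 4.4 z 72.0 F [ 0.2  0.2 -0.2] M [-0.03 -0.05  0.05] gap 0.500 t 13.74
up x -0.3 y -5.1 z 289.1 F [0.5 0.5 1. ] M [-0.02 -0.02 -0.01] gap 0.499 t 15.87
-107 -103 19 70.16
-95 -70 242 252.1
-70 -40 124 70.28
40 70 80 70.17
70 95 68 69.99
103 107 11 70.35
rim 70.31
grip 102.2411314956492
```

View pics/e1.png

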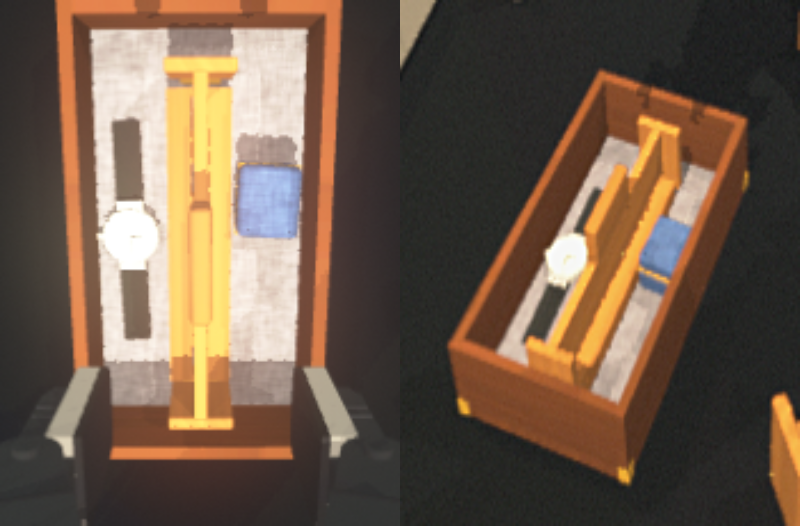

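Both views show the divider upright on the rail, with its plates at (200,65) and (200,425) in the left half and the watch and ring box where they were. The board reads 70.0–70.4 mm from end to end against a rim at 70.3. The one odd value, 252, is the finger in view.

```bash
python3 -c "
from workcell import bot
print(bot.close_job())"
```

```text
the job is handed in; nothing more can be done
None
```

The middle-sized cedar divider is seated in the accessory box, with its board level with the rim (70.0–70.4 mm against 70.3 mm). It has been let go, and the job was handed in at about 16 s on the robot's clock.

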